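Feed a castle nut into a spring-catch guide with a push stick

TASK

Pick up the wooden push stick and with its thin end feed the castle nut, which waits in the open trough, along the guide and under the green hood, past the hidden spring catch and against the sprung stop, which may be anywhere under there: feel for it, press the nut home with a steady push of about 12 N (less than 8 N does not seat it, more than 20 N does damage) and never touch the nut with the fingers. Then draw the stick out, leaving the nut caught, and lay the stick flat back on the black mat; leave the jar, the rubber boot and the grease tube where they are.

Things in the scene. Friction and masses are not known exactly. Their poses are not given: they have to be found in the camera images.
- guide: Fixed feed guide: dark steel base plate 84 x 200 x 10 mm (x -42..42, y -82..118 mm) with a straight channel along y, fed towards +y. Origin on the table under the channel's centre line. Channel floor z = 10 mm, 28 mm wide (x = +-14 mm); open trough from y = -80 to -8 mm with walls 10 mm thick, 14 mm high; beyond it a green hood. Bolt heads beside it reach z = 16 mm.
- guide_entry (a point): Centre of the channel floor at the entry end of the trough (guide y = -80 mm, z = 10 mm); axes as the guide's, +y is the feed direction.
- guide_mouth (a point): Centre of the channel floor at the hood's mouth (guide y = -9 mm, z = 10 mm), 28 mm wide, 22 mm high; the closed green hood, 48 mm wide, top at z = 55 mm, ends at guide y = +116 mm. The face of the hidden stop lies anywhere from guide y = +66 to +90 mm, different every time; it is sprung: it gives way to the nut's front at 1 N and needs 2 N more per mm, up to 13 mm.
- catch (a joint): Angle of the hidden spring catch in rad: 0 down, about 0.1 with the nut under it. The nut lifts it in passing, which takes 1 to 4 N; it drops behind the nut once the stop is pressed back about 3 mm (7 N). It leaves 12 mm free above the channel floor, so the stick's 8 mm blade, kept within 3 mm of the floor, passes under it in and out.
- castle_nut: Bright steel castle nut, 25 mm across, 18 mm high, about 30 g, lying crown down on the channel floor in the open trough, its centre between guide y = -60 and -38 mm. Origin at the centre of its underside; z up. It is a near-round 25.2 mm in diameter from 5 to 18 mm above the floor.
- push_stick: Wooden push stick, 0.1 kg: flat pale blade 16 mm wide (x), 8 mm thick (z 0..8 mm), from y = -28 to +185 mm, under a darker upright grip block 16 mm wide, 56 mm long (y = -28..28 mm), top at z = 42 mm. Origin on the underside below the middle of the grip; y points along the blade to the pushing end, z up. It starts lying on the mat, blade down.
- push_stick_tip (a point): Middle of the pushing end of the blade (stick y = +185 mm, z = 4 mm).
- mat: Black rubber mat fixed on the table, 95 x 260 mm (x, y), 3 mm thick. Origin at the centre of its underside. The stick starts along its middle, origin at mat y = -79 mm or so, tip towards +y; anywhere that keeps both the middle of the stick's grip and its tip over the mat is right for putting it back.
- paint_jar: Jar of touch-up paint with a white cap, 56 mm wide, 66 mm high, a bystander. Origin at the centre of its underside.
- dust_boot: Black rubber dust boot, 45 mm wide, 22 mm high, a bystander. Origin at the centre of its underside.
- grease_tube: White grease tube with a red cap, 57 x 150 x 40 mm, lying, a bystander. Origin at the centre of its underside.

How it is judged:
On the way, in this order (a step that is already met when the one before it is completed fails the run):
1. the push stick is lifted off the mat (height (world z) of push_stick above 0.01 m and contact force between the fingers and push_stick above 1 N), for 0.1 s.
2. the nut is past the catch, which is down behind it, and the stick presses it home against the stop with more than 8 N (value of joint catch below 0.04 rad and y of castle_nut in the frame of guide above 0.045 m and contact force between push_stick and castle_nut above 8 N), for 0.2 s.
At the end, for the whole second after the job is handed in: The nut is at rest deep under the hood (its centre beyond guide y = +45 mm) with the catch down behind it (below 0.04 rad); the push stick lies flat and at rest, blade down, on the mat, with the middle of its grip and its tip both within the mat's outline (value of joint catch below 0.04 rad and y of castle_nut in the frame of guide above 0.045 m and linear speed of each of castle_nut, push_stick below 0.01 m/s and x of push_stick in the frame of mat between -0.0475 and 0.0475 m and y of push_stick in the frame of mat between -0.13 and 0.13 m and x of push_stick_tip in the frame of mat between -0.0475 and 0.0475 m and y of push_stick_tip in the frame of mat between -0.13 and 0.13 m and z of push_stick in the frame of mat below 0.007 m and angle between push_stick's own z axis and vertical below 0.06 rad); the robot touches nothing.
It fails at once if the stick presses on the nut with more than 20 N (contact force between push_stick and castle_nut above 20 N).
It fails at once if the fingers press on the nut (contact force between the fingers and castle_nut above 1 N).
It fails at once if the paint jar, the dust boot or the grease tube is moved more than 20 mm (distance of any of paint_jar, dust_boot, grease_tube from where it was at the start of the episode above 0.02 m).
It also fails if it takes over 72 s, if anything falls off the work surface, if the arm or the gripper's body presses on something with over 40 N, if the wrist force passes 120 N, or if a joint passes its speed limit or range.

ROBOT

A 7-joint arm with a two-finger parallel gripper is mounted at the origin on a cart in front of the work surface, level with it; the furniture and walls round the work are solid. World frame = base frame: x ahead of the robot, y to its left, z up, the work surface at z = 0. Lengths are in m, angles in rad, forces in N, time in s.
With the tool pointing down it reaches from about 0.4 to 0.85 m from the base axis. Payload 4.5 kg.
Tool frame: the origin (TCP) lies at the very end of the fingers, on their centre line; the grasp point (between the pads) lies 19 mm behind it; z points along the fingers, x is the direction in which the jaws open and shut, and the axes are right-handed (so a half turn about z gives the same grasp; the last joint's range is limited). The gripper opens to 88 mm and grips with 3 to 60 N. Pads are 18 mm wide; open, the fingers measure 123 mm over their backs; the gripper's body (75 mm by 187 mm) begins 45 mm behind the grasp point.
Start: joints at [-1.239, 0.689, -0.195, 1.565, 0.157, 0.902, -0.215], TCP at [0.183, 0.598, 0.239] pointing down, gripper open.
Joint ranges: [-3.01, 3.01], [-0.46, 2.08], [-1.47, 1.51], [0.13, 2.56], [-1, 4.14], [0.04, 2.09], [-2.66, 2.66]. Speed limits (rad/s): [2.57, 2.57, 3.14, 3.14, 3.14, 3.14, 3.14].

INTERFACE

Orientations are given as a unit quaternion [x, y, z, w].
In Python, from plant import * gives the robot as it stands.
- The arm moves only by the tool apply_moves, never from a script. Its argument "series" is a list of rows, each an object of numbers: "x", "y", "z": the shift along the tool's x, y, z in units of 80 cm (1.0 is 80 cm); "wx", "wy", "wz": the turn, a rotation vector about the tool's x, y, z in units of pi rad (1.0 is pi rad); "fingers": the opening, from -1 (shut) to 1 (fully open), so that 0 is half open. In form: [{"x": .., "y": .., "z": .., "wx": .., "wy": .., "wz": .., "fingers": ..}, ...]. A call has 1 to 8 rows; each row shifts and turns the pose as measured when the row begins, along the tool's axes as they then stand; what a row does not reach is not made up. A row lasts 1/8 s, in which the tool goes at most 62.5 mm and 10.7 degrees, less where a joint would pass 70% of its speed; a pose out of reach is approached as far as the arm can. A call with a number of a shift or a turn outside -1 to 1 is refused whole. A call with a gripper value outside its range is refused whole. The fingers move at their own pace and stop on an object; "force" is the grip in N (left out, the last holds). Time passes only in rows, so rows that do not move let the fingers close. It gives the time, the measured TCP pose, the force and the opening at its end, in the units of the state.
- get_state(): the state, without advancing time (a new reading comes with each control period).
- snapshot(name): name is "side" or "top"; returns (picture, depth): 420x560x3 uint8, red, green, blue; 420x560 float32, m along the optical axis (not along the pixel's ray), 0 where there is no reading.
- camera_model(name): a dict with "camera_matrix" (3x3 intrinsics, pixels), "world_from_camera" (4x4, takes a point from camera to world coordinates). Camera axes: x right, y up, looking along -z (the intrinsics and any distortion apply to the point x, -y, -z); pixel columns grow to the right and rows downward; lengths in m; the calibration is good to about 2 mm. A picture is of the moment at which its call begins. camera_model takes no time and is no camera call.
- finish_job(): hands the job in, once; it reports no verdict.
The state is a dict: "clock": time; "q": joint angles; "qd": joint speeds; "joint_torque": joint torques, N m; "tool_pos": TCP position; "eef_rot": TCP orientation; "contact_force": force on the tool from outside, world axes, zero at the start; "moment": the same for the moment, N m; "opening": opening from 0.0 (shut) to 1.0 (fully open).
Only numpy, scipy, OpenCV 4.12 (cv2) and the standard library are available. Lean on these libraries where they do the work, as an engineer would, in place of code of your own. Each camera call takes 0.05 s, during which the arm holds its last target. There are 200 camera calls.

## Working session

There is one attempt and no reset: what is moved stays moved. The work goes in short steps, Python scripts to look and compute and a tool call to move; the robot and the scene stay as the last step left them, time stands still between calls to the robot, and variables do not carry over. Pictures are saved under pics/ and viewed, about 8 in all and at most 12, crops included, and the job is handed in when it is done.

Besides the shell and the picture viewer there is one more tool, called after ">>>" by a JSON object that holds its "name" and its "arguments". apply_moves: Moves the arm, as the interface text tells. Its arguments: {"type":"object","properties":{"series":{"type":"array","items":{"type":"object","properties":{"x":{"type":"number"},"y":{"type":"number"},"z":{"type":"number"},"wx":{"type":"number"},"wy":{"type":"number"},"wz":{"type":"number"},"fingers":{"type":"number"}}}},"force":{"type":"number"}},"required":["series"]}

```bash
mkdir -p pics; ls; python3 - <<'E'
from plant import *
import cv2,numpy as np
print(get_state())
for n in ("top","side"):
    p,d=snapshot(n); cv2.imwrite(f"pics/{n}0.png",p[:,:,::-1]); np.save(f"pics/{n}0.npy",d); m=camera_model(n); print(m)
E
```

```text
pics
{'clock': 0.0, 'q': array([-1.23921107,  0.689968  , -0.19454967,  1.56635854,  0.15730866,
        0.90248394, -0.2150945 ]), 'qd': array([ 0.00074091, -0.00123525,  0.00050739,  0.00041268,  0.0003571 ,
        0.00103602, -0.00036709]), 'joint_torque': array([-1.20778270e-03, -5.27558041e+01, -1.26741372e+00, -1.53429759e+01,
       -5.26600331e-02,  6.66684355e-03,  1.85396375e-04]), 'tool_pos': array([0.18322124, 0.59687551, 0.23791704]), 'eef_rot': array([ 8.04140365e-01,  5.94438763e-01, -6.96683946e-04,  5.87664285e-04]), 'contact_force': array([-0.51502315,  0.27299873, -0.28255511]), 'moment': array([-0.00252971, -0.02486357,  0.00605665]), 'opening': 1.0000582753183995}
{'camera_matrix': array([[413.41958222,   0.        , 277.50427158],
       [  0.        , 413.41958222, 215.6308404 ],
       [  0.        ,   0.        ,   1.        ]]), 'world_from_camera': array([[ 0.16585483,  0.9597031 , -0.22685268,  0.32873805],
       [-0.9861337 ,  0.16273394, -0.03252668, -0.026623  ],
       [ 0.00570068,  0.22910178,  0.97338578,  0.99372254],
       [ 0.        ,  0.        ,  0.        ,  1.        ]])}
{'camera_matrix': array([[423.12795984,   0.        , 282.1132396 ],
       [  0.        , 423.12795984, 205.10929444],
       [  0.        ,   0.        ,   1.        ]]), 'world_from_camera': array([[-0.94704922,  0.1785359 , -0.26687582,  0.33060153],
       [-0.32027598, -0.58434761,  0.74562804,  0.63528539],
       [-0.02282687,  0.79162037,  0.61058671,  0.59220536],
       [ 0.        ,  0.        ,  0.        ,  1.        ]])}
```

View pics/top0.png

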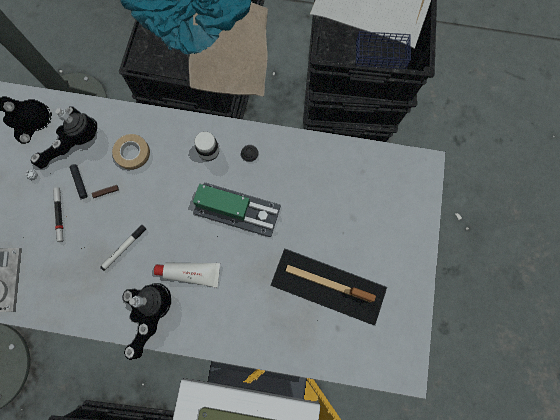

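View pics/side0.png

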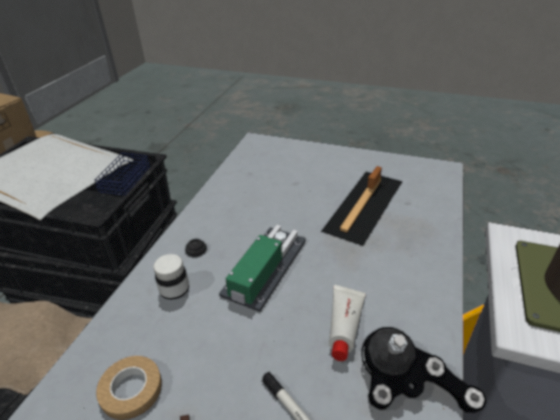

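Top view: the guide has its hood at (222,201), its trough to the right and the nut at (262,215). The mat is centred near (328,287), with the stick tip at (288,268) and grip at (363,296). The jar (205,145), boot (249,153) and tube (188,272) all stand clear. The side view agrees. Next I'll turn these into world positions.

```bash
cat > h.py <<'E'
from plant import *
import cv2,numpy as np
def cloud(n,d):
    m=camera_model(n);K=m["camera_matrix"];T=m["world_from_camera"]
    v,u=np.mgrid[0:420,0:560]
    P=np.stack([(u-K[0,2])/K[0,0]*d,-(v-K[1,2])/K[1,1]*d,-d],-1)
    return P@T[:3,:3].T+T[:3,3]
def rect(P,name):
    c,s,a=cv2.minAreaRect((P[:,:2]*1000).astype(np.float32)); 
    b=cv2.boxPoints((c,s,a)); e=[b[1]-b[0],b[2]-b[1]]; e=max(e,key=np.linalg.norm)
    e=e*np.sign(e[1]); print(name,len(P),"c",np.round(c,1),"size",np.round(s,1),"dir",np.round(np.degrees(np.arctan2(e[1],e[0])),2),"z",np.round(np.percentile(P[:,2]*1000,[5,50,95]),1))
def look(n,p,d):
    P=cloud(n,d); hsv=cv2.cvtColor(p,cv2.COLOR_RGB2HSV); H,S,V=[hsv[...,i].astype(int) for i in range(3)]
    box=(P[...,0]>.25)&(P[...,0]<.8)&(P[...,1]>-.35)&(P[...,1]<.35)&(d>0)
    return P,H,S,V,box
E
python3 - <<'E'
from h import *
for n in("top","side"):
    p=cv2.imread(f"pics/{n}0.png")[:,:,::-1].copy(); d=np.load(f"pics/{n}0.npy")
    P,H,S,V,box=look(n,p,d); Z=P[...,2]
    print(n,"table z",np.median(Z[box]))
    g=box&(H>50)&(H<90)&(S>90)&(Z>.047)&(Z<.065); rect(P[g],"hoodtop")
    w=box&(H<25)&(S>70)&(P[...,0]<.55)&(P[...,1]<.0)
    rect(P[w&(Z<.02)],"blade"); rect(P[w&(Z>.035)],"griptop"); rect(P[w],"stick")
    k=box&(V<60)&(S<80)&(P[...,1]<.02)&(P[...,0]<.55)&(Z<.012)
    rect(P[k],"mat")
    # trough/nut
    t=box&(P[...,0]>.48)&(P[...,0]<.65)&(P[...,1]>-.05)&(P[...,1]<.15)&(Z>.018)&(Z<.04)&(S<60)&(V>120); rect(P[t],"walls+nut")
    nn=t&(Z>.0255); rect(P[nn],"nut") if nn.sum()>5 else 0
    for m,nm in((Z>.05,"jar"),):
        j=box&m&(S<60)&(P[...,1]>.0)&(P[...,1]<.3); rect(P[j],nm)
p=cv2.imread("pics/top0.png"); c=p[170:330,180:400]; cv2.imwrite("pics/crop0.png",cv2.resize(c,None,fx=3.6,fy=3.6,interpolation=cv2.INTER_CUBIC))
E
```

```text
top table z 0.001067262303521943
hoodtop 1052 c [419.9 164.9] size [124.9 339.8] dir 171.21 z [51.7 55.8 58.7]
blade 530 c [ 416.7 -143.4] size [221.3  24.4] dir 77.68 z [ 4.1 11.5 14.5]
griptop 180 c [ 403.1 -215.8] size [55.2 16.1] dir 78.96 z [40.8 45.  48.3]
stick 732 c [ 416.7 -143.4] size [221.3  24.4] dir 77.68 z [ 5.1 12.4 46.8]
mat 3487 c [ 420.9 -115.2] size [323.2 136.2] dir 68.45 z [0.9 3.9 6.8]
walls+nut 293 c [550.7  46.2] size [70.2 48.2] dir 82.89 z [22.2 25.4 29.6]
nut 141 c [550.  46.] size [68.5 47.1] dir 82.46 z [25.7 27.3 30.5]
jar 1065 c [492.7 180.4] size [156.9 447.8] dir 172.81 z [ 54.7  66.9 102.6]
side table z 0.0017059922874427258
hoodtop 1408 c [560.5 144.7] size [125.9  47.7] dir 83.58 z [49.6 56.4 58. ]
blade 599 c [ 415.6 -163.1] size [264.1  37.1] dir 83.15 z [ 3.7 11.8 14.6]
griptop 117 c [ 400.9 -214.2] size [55.2 15.1] dir 79.84 z [36.  45.8 47.8]
stick 779 c [ 415.6 -163.1] size [264.1  37.1] dir 83.15 z [ 4.  12.5 46.6]
mat 2076 c [ 410.6 -140. ] size [258.3  91.2] dir 78.78 z [3.2 4.8 6.5]
walls+nut 280 c [551.6  47.8] size [74.4 54.2] dir 82.77 z [22.9 25.9 30.6]
nut 169 c [548.5  49.8] size [71.3 47.3] dir 83.04 z [25.7 27.2 30.8]
jar 2346 c [488.7 176.4] size [170.7 454. ] dir 172.64 z [ 52.4  66.1 101.9]
```

View pics/crop0.png

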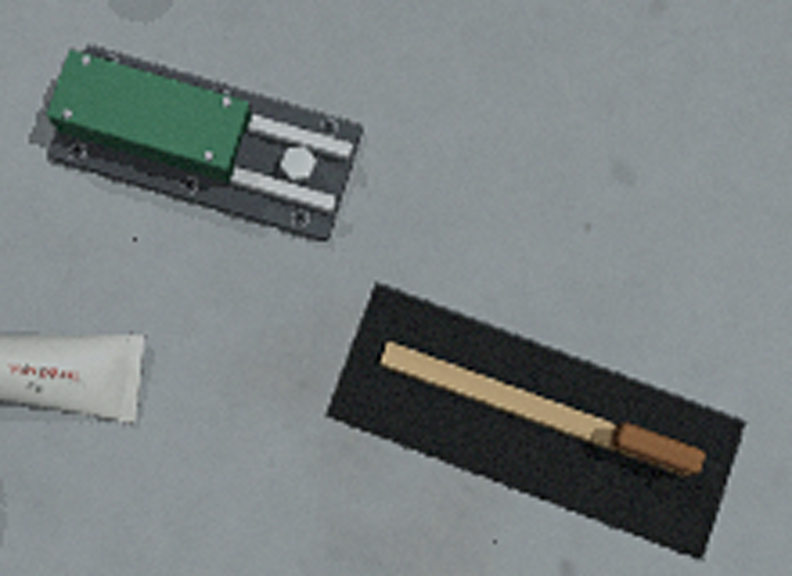

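```bash
cat >> h.py <<'E'
from scipy.spatial.transform import Rotation as R
def plan(xyz,yaw,n,spd=None):
    """rows to TCP xyz, tool x at world yaw deg, pointing down"""
    s=get_state(); p=s["tool_pos"]; q=R.from_quat(s["eef_rot"])
    a=np.radians(yaw); X=np.array([np.cos(a),np.sin(a),0]); Z=np.array([0,0,-1.]); Q=R.from_matrix(np.c_[X,np.cross(Z,X),Z])
    rv=(q.inv()*Q).as_rotvec(); print("now",np.round(p,4),"dist",np.round((np.array(xyz)-p)*1000,1),"turn",np.round(np.degrees(rv),2))
    for i in range(n):
        qi=q*R.from_rotvec(rv*i/n); d=qi.inv().apply((np.array(xyz)-p)/n)/.8; w=rv/n/np.pi
        print("{"+",".join(f'"{k}":{v:.4f}' for k,v in zip(("x","y","z","wx","wy","wz"),[*d,*w]))+"}")
E
python3 - <<'E'
from h import *
for n in("top","side"):
    p=cv2.imread(f"pics/{n}0.png")[:,:,::-1].copy(); d=np.load(f"pics/{n}0.npy")
    P,H,S,V,box=look(n,p,d); Z=P[...,2]
    g=box&(H>50)&(H<90)&(S>90)&(Z>.05)&(Z<.06)&(P[...,0]>.48); rect(P[g],"hoodtop")
    k=box&(V<60)&(S<80)&(P[...,1]<.02)&(P[...,1]>-.3)&(P[...,0]<.5)&(P[...,0]>.3)&(Z<.012); rect(P[k],"mat")
    w=box&(H<25)&(S>70)&(P[...,0]<.48)&(P[...,1]<-.0)&(P[...,0]>.37); b=w&(Z<.016)&(Z>.007)&(P[...,1]>-.17)
    rect(P[b],"blade")
    Q=P[b]; f=np.polyfit(Q[:,1],Q[:,0],1); print("blade dir",90-np.degrees(np.arctan(f[0])),"x at y=-.1",np.polyval(f,-.1),"ymax",Q[:,1].max())
    # nut & walls in guide axes
    a=np.radians(83.2); ey=np.array([np.cos(a),np.sin(a)]); ex=np.array([ey[1],-ey[0]])
    t=box&(P[...,0]>.48)&(P[...,0]<.65)&(P[...,1]>-.03)&(P[...,1]<.09)&(Z>.019)&(Z<.036)&(S<60)&(V>120)
    Q=P[t]; r=(Q[:,:2]-[.5505,.047]); X=r@ex*1000;Y=r@ey*1000
    nt=abs(X)<14; print("nut X",np.percentile(X[nt],[2,50,98]).round(1),"Y",np.percentile(Y[nt],[2,50,98]).round(1),nt.sum())
    for s in(-1,1):
        m=(X*s>14); f=np.polyfit(Y[m],X[m],1); print("wall",s,"Xmid",f.round(3),"Y",np.percentile(Y[m],[1,99]).round(1),"X",np.percentile(X[m],[3,97]).round(1))
plan((.55,.2,.25),28,8)
E
```

```text
hoodtop 995 c [562.9 143. ] size [123.9  48.4] dir 82.64 z [52.7 55.8 58.6]
mat 3479 c [ 410.6 -140.7] size [260.3  94.3] dir 78.72 z [0.9 3.9 6.8]
blade 392 c [ 424.5 -102.8] size [138.   16.7] dir 79.2 z [ 9.1 11.7 14.4]
blade dir 79.29683955937587 x at y=-.1 0.4247097851374897 ymax -0.0347828909604478
nut X [-13.7  -0.7   9. ] Y [-15.6  -5.5   5.2] 70
wall -1 Xmid [ 6.0000e-03 -1.9049e+01] Y [-34.9  33.4] X [-23.2 -14.5]
wall 1 Xmid [6.0000e-03 1.9181e+01] Y [-35.5  33.4] X [14.6 24. ]
hoodtop 1330 c [560.5 144.7] size [125.9  47.7] dir 83.58 z [52.9 56.4 58.1]
mat 2076 c [ 410.6 -140. ] size [258.3  91.2] dir 78.78 z [3.2 4.8 6.5]
blade 331 c [ 424.9 -102. ] size [139.8  21.1] dir 79.15 z [ 9.  12.5 14.4]
blade dir 79.55095964089261 x at y=-.1 0.42248504319551994 ymax -0.03182859838306362
nut X [-12.9  -0.1  13.7] Y [-30.8  -4.    5.9] 105
wall -1 Xmid [-9.0000e-03 -2.1412e+01] Y [-35.4  34.5] X [-25.7 -16.2]
wall 1 Xmid [4.0000e-03 1.7827e+01] Y [-35.7   5.9] X [14.1 21.6]
now [0.1832 0.5969 0.238 ] dist [ 366.8 -396.9   12. ] turn [4.000e-02 9.000e-02 4.495e+01]
{"x":-0.0425,"y":0.0730,"z":-0.0018,"wx":0.0000,"wy":0.0001,"wz":0.0312}
{"x":-0.0351,"y":0.0768,"z":-0.0018,"wx":0.0000,"wy":0.0001,"wz":0.0312}
{"x":-0.0275,"y":0.0799,"z":-0.0018,"wx":0.0000,"wy":0.0001,"wz":0.0312}
{"x":-0.0195,"y":0.0822,"z":-0.0018,"wx":0.0000,"wy":0.0001,"wz":0.0312}
{"x":-0.0114,"y":0.0837,"z":-0.0019,"wx":0.0000,"wy":0.0001,"wz":0.0312}
{"x":-0.0031,"y":0.0844,"z":-0.0019,"wx":0.0000,"wy":0.0001,"wz":0.0312}
{"x":0.0052,"y":0.0843,"z":-0.0019,"wx":0.0000,"wy":0.0001,"wz":0.0312}
{"x":0.0134,"y":0.0834,"z":-0.0019,"wx":0.0000,"wy":0.0001,"wz":0.0312}
```

>>> {"name": "apply_moves", "arguments": {"series": [{"x":-0.0425,"y":0.073,"z":-0.0018,"wz":0.031,"fingers":1},{"x":-0.035,"y":0.077,"z":-0.0018,"wz":0.031,"fingers":1},{"x":-0.0275,"y":0.08,"z":-0.0018,"wz":0.031,"fingers":1},{"x":-0.0195,"y":0.082,"z":-0.0018,"wz":0.031,"fingers":1},{"x":-0.0115,"y":0.084,"z":-0.0018,"wz":0.031,"fingers":1},{"x":-0.003,"y":0.084,"z":-0.0018,"wz":0.031,"fingers":1},{"x":0.005,"y":0.084,"z":-0.0018,"wz":0.031,"fingers":1},{"x":0.0135,"y":0.083,"z":-0.0018,"wz":0.031,"fingers":1}]}}

```text
schema error: expected keys x, y, z, wx, wy, wz, fingers
```

```bash
python3 - <<'E'
from h import *
print(get_state()["q"]); plan((.42,-.18,.2),-10.8,8)
E
```

```text
[-1.23920435  0.68991029 -0.19454772  1.56624199  0.15729107  0.90250372
 -0.2150625 ]
now [0.1832 0.5969 0.238 ] dist [ 236.8 -776.9  -38. ] turn [7.000e-02 7.000e-02 8.375e+01]
{"x":-0.1052,"y":0.0710,"z":0.0061,"wx":0.0001,"wy":0.0001,"wz":0.0582}
{"x":-0.0906,"y":0.0889,"z":0.0061,"wx":0.0001,"wy":0.0001,"wz":0.0582}
{"x":-0.0729,"y":0.1039,"z":0.0061,"wx":0.0001,"wy":0.0001,"wz":0.0582}
{"x":-0.0528,"y":0.1154,"z":0.0060,"wx":0.0001,"wy":0.0001,"wz":0.0582}
{"x":-0.0310,"y":0.1231,"z":0.0060,"wx":0.0001,"wy":0.0001,"wz":0.0582}
{"x":-0.0081,"y":0.1266,"z":0.0060,"wx":0.0001,"wy":0.0001,"wz":0.0582}
{"x":0.0151,"y":0.1260,"z":0.0060,"wx":0.0001,"wy":0.0001,"wz":0.0582}
{"x":0.0377,"y":0.1212,"z":0.0059,"wx":0.0001,"wy":0.0001,"wz":0.0582}
```

>>> {"name": "apply_moves", "arguments": {"series": [{"x":-0.0425,"y":0.073,"z":-0.0018,"wx":0,"wy":0,"wz":0.031,"fingers":1},{"x":-0.035,"y":0.077,"z":-0.0018,"wx":0,"wy":0,"wz":0.031,"fingers":1},{"x":-0.0275,"y":0.08,"z":-0.0018,"wx":0,"wy":0,"wz":0.031,"fingers":1},{"x":-0.0195,"y":0.082,"z":-0.0018,"wx":0,"wy":0,"wz":0.031,"fingers":1},{"x":-0.0115,"y":0.084,"z":-0.0018,"wx":0,"wy":0,"wz":0.031,"fingers":1},{"x":-0.003,"y":0.084,"z":-0.0018,"wx":0,"wy":0,"wz":0.031,"fingers":1},{"x":0.005,"y":0.084,"z":-0.0018,"wx":0,"wy":0,"wz":0.031,"fingers":1},{"x":0.0135,"y":0.083,"z":-0.0018,"wx":0,"wy":0,"wz":0.031,"fingers":1}]}}

```text
clock: 1.1
tool_pos: [0.5214, 0.2269, 0.245]
eef_rot: [0.971, 0.238, -0.003, -0.001]
contact_force: [0.2, 0.6, 0.4]
opening: 0.995
```

```bash
sed -i 's/"wx","wy","wz"),\[\*d,\*w\]/"wx","wy","wz"),[*d,*w]/' h.py; python3 - <<'E'
from h import *
print(get_state()["q"]); plan((.41,-.2,.2),-10.8,8)
E
```

```text
[-0.47624853  0.60455493 -0.02290999  1.73225694  0.01415302  0.81027309
 -0.02380211]
now [0.5214 0.2269 0.245 ] dist [-111.4 -426.9  -45. ] turn [-0.05  0.35 38.37]
{"x":-0.0463,"y":0.0511,"z":0.0071,"wx":-0.0000,"wy":0.0002,"wz":0.0266}
{"x":-0.0418,"y":0.0548,"z":0.0071,"wx":-0.0000,"wy":0.0002,"wz":0.0266}
{"x":-0.0371,"y":0.0581,"z":0.0071,"wx":-0.0000,"wy":0.0002,"wz":0.0266}
{"x":-0.0321,"y":0.0610,"z":0.0071,"wx":-0.0000,"wy":0.0002,"wz":0.0266}
{"x":-0.0269,"y":0.0635,"z":0.0071,"wx":-0.0000,"wy":0.0002,"wz":0.0266}
{"x":-0.0215,"y":0.0655,"z":0.0070,"wx":-0.0000,"wy":0.0002,"wz":0.0266}
{"x":-0.0160,"y":0.0671,"z":0.0070,"wx":-0.0000,"wy":0.0002,"wz":0.0266}
{"x":-0.0103,"y":0.0682,"z":0.0070,"wx":-0.0000,"wy":0.0002,"wz":0.0266}
```

>>> {"name": "apply_moves", "arguments": {"series": [{"x":-0.046,"y":0.051,"z":0.007,"wx":0,"wy":0.0002,"wz":0.0266,"fingers":1},{"x":-0.042,"y":0.055,"z":0.007,"wx":0,"wy":0.0002,"wz":0.0266,"fingers":1},{"x":-0.037,"y":0.058,"z":0.007,"wx":0,"wy":0.0002,"wz":0.0266,"fingers":1},{"x":-0.032,"y":0.061,"z":0.007,"wx":0,"wy":0.0002,"wz":0.0266,"fingers":1},{"x":-0.027,"y":0.0635,"z":0.007,"wx":0,"wy":0.0002,"wz":0.0266,"fingers":1},{"x":-0.0215,"y":0.0655,"z":0.007,"wx":0,"wy":0.0002,"wz":0.0266,"fingers":1},{"x":-0.016,"y":0.067,"z":0.007,"wx":0,"wy":0.0002,"wz":0.0266,"fingers":1},{"x":-0.01,"y":0.068,"z":0.007,"wx":0,"wy":0.0002,"wz":0.0266,"fingers":1}]}}

```text
clock: 2.1
tool_pos: [0.4059, -0.2122, 0.1977]
eef_rot: [0.994, -0.106, 0.002, -0.0]
contact_force: [0.4, 0.2, -0.6]
opening: 0.999
```

```bash
python3 - <<'E'
from h import *
print(get_state()["q"]); plan((.402,-.215,.09),-10.8,3)
E
```

```text
[ 0.33192274  0.5489905   0.0778745   2.10959904 -0.09225179  0.48219536
  0.26753364]
now [ 0.4059 -0.2122  0.1977] dist [  -3.9   -2.8 -107.7] turn [-0.08 -0.24 -1.37]
{"x":-0.0015,"y":0.0015,"z":0.0448,"wx":-0.0001,"wy":-0.0005,"wz":-0.0025}
{"x":-0.0015,"y":0.0015,"z":0.0449,"wx":-0.0001,"wy":-0.0005,"wz":-0.0025}
{"x":-0.0014,"y":0.0015,"z":0.0449,"wx":-0.0001,"wy":-0.0005,"wz":-0.0025}
```

>>> {"name": "apply_moves", "arguments": {"series": [{"x":-0.0015,"y":0.0015,"z":0.045,"wx":0,"wy":-0.0005,"wz":-0.0025,"fingers":1},{"x":-0.0015,"y":0.0015,"z":0.045,"wx":0,"wy":-0.0005,"wz":-0.0025,"fingers":1},{"x":-0.0015,"y":0.0015,"z":0.045,"wx":0,"wy":-0.0005,"wz":-0.0025,"fingers":1},{"x":0,"y":0,"z":0.04,"wx":0,"wy":0,"wz":0,"fingers":0.2},{"x":0,"y":0,"z":0.02,"wx":0,"wy":0,"wz":0,"fingers":0},{"x":0,"y":0,"z":0,"wx":0,"wy":0,"wz":0,"fingers":0}]}}

```text
clock: 2.85
tool_pos: [0.4008, -0.2221, 0.0363]
eef_rot: [0.995, -0.1, 0.001, 0.001]
contact_force: [-0.3, 0.1, 1.0]
opening: 0.681
```

```bash
python3 - <<'E'
from h import *
p,d=snapshot("top"); cv2.imwrite("pics/t1.png",cv2.resize(p[220:350,240:420,::-1],None,fx=4,fy=4,interpolation=cv2.INTER_CUBIC))
p,d=snapshot("side"); cv2.imwrite("pics/s1.png",cv2.resize(p[120:260,290:450,::-1],None,fx=4,fy=4,interpolation=cv2.INTER_CUBIC))
plan((.402,-.215,.0095),-10.8,2)
E
```

```text
now [ 0.4015 -0.2225  0.0375] dist [  0.5   7.5 -28. ] turn [ 0.13 -0.22 -0.72]
{"x":-0.0007,"y":-0.0047,"z":0.0175,"wx":0.0004,"wy":-0.0006,"wz":-0.0020}
{"x":-0.0006,"y":-0.0047,"z":0.0175,"wx":0.0004,"wy":-0.0006,"wz":-0.0020}
```

View pics/s1.png

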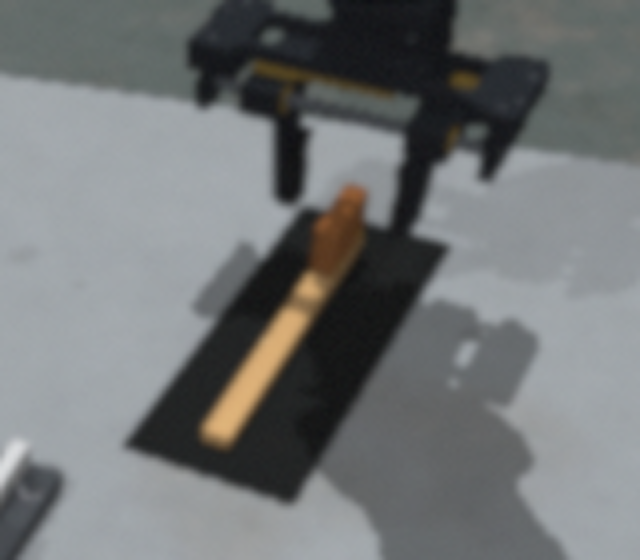

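The fingers, at (290,160) and (408,190) in the crop, straddle the grip at (340,230). Next I'll descend.

>>> {"name": "apply_moves", "arguments": {"series": [{"x":-0.0005,"y":-0.0047,"z":0.0175,"wx":0.0004,"wy":-0.0006,"wz":-0.002,"fingers":0},{"x":-0.0005,"y":-0.0047,"z":0.0165,"wx":0.0004,"wy":-0.0006,"wz":-0.002,"fingers":0},{"x":0,"y":0,"z":0,"wx":0,"wy":0,"wz":0,"fingers":0}]}}

```text
clock: 3.32
tool_pos: [0.4087, -0.2175, 0.0144]
eef_rot: [0.996, -0.093, -0.003, -0.002]
contact_force: [0.5, 0.4, 0.1]
opening: 0.502
```

```bash
python3 - <<'E'
from h import *
plan((.402,-.215,.0095),-10.8,1)
for i in range(3): print(get_state()["tool_pos"])
E
```

```text
now [ 0.4087 -0.2175  0.0144] dist [-6.7  2.5 -4.9] turn [-0.16  0.38  0.08]
{"x":-0.0088,"y":-0.0015,"z":0.0062,"wx":-0.0009,"wy":0.0021,"wz":0.0005}
[ 0.40873868 -0.21747813  0.01441749]
[ 0.40873868 -0.21747813  0.01441749]
[ 0.40873868 -0.21747813  0.01441749]
```

>>> {"name": "apply_moves", "arguments": {"series": [{"x":-0.008,"y":-0.0015,"z":0.005,"wx":0,"wy":0.002,"wz":0,"fingers":0},{"x":0,"y":0,"z":0,"wx":0,"wy":0,"wz":0,"fingers":0}]}}

```text
clock: 3.58
tool_pos: [0.407, -0.2173, 0.0141]
eef_rot: [0.996, -0.093, -0.004, -0.003]
contact_force: [-0.2, -0.5, -0.4]
opening: 0.501
```

```bash
python3 - <<'E'
from h import *
plan((.402,-.215,.0095),-10.8,1)
print(get_state()["qd"])
E
```

```text
now [ 0.407  -0.2173  0.0141] dist [-5.   2.3 -4.6] turn [-0.31  0.49  0.09]
{"x":-0.0066,"y":-0.0016,"z":0.0058,"wx":-0.0017,"wy":0.0027,"wz":0.0005}
[-0.00264818 -0.00034606 -0.00159262 -0.00593031  0.04036191 -0.00107729
 -0.03676484]
```

>>> {"name": "apply_moves", "arguments": {"series": [{"x":-0.0066,"y":-0.0016,"z":0.0058,"wx":-0.0017,"wy":0.0027,"wz":0.0005,"fingers":0}]}}

```text
clock: 3.7
tool_pos: [0.4065, -0.2174, 0.0135]
eef_rot: [0.996, -0.094, -0.004, -0.002]
contact_force: [0.7, -0.1, 0.5]
opening: 0.5
```

```bash
python3 - <<'E'
from h import *
plan((.402,-.215,.0095),-10.8,1)
E
```

```text
now [ 0.4065 -0.2174  0.0135] dist [-4.5  2.4 -4. ] turn [-0.17  0.48  0.06]
{"x":-0.0061,"y":-0.0019,"z":0.0050,"wx":-0.0009,"wy":0.0027,"wz":0.0003}
```

>>> {"name": "apply_moves", "arguments": {"series": [{"x":-0.0061,"y":-0.0019,"z":0.005,"wx":0,"wy":0.0027,"wz":0,"fingers":0},{"x":-0.0061,"y":-0.0019,"z":0.005,"wx":0,"wy":0.0027,"wz":0,"fingers":0}]}}

```text
clock: 3.95
tool_pos: [0.4047, -0.216, 0.012]
eef_rot: [0.996, -0.092, -0.002, -0.004]
contact_force: [3.5, 1.5, -0.6]
opening: 0.499
```

```bash
python3 - <<'E'
from h import *
plan((.402,-.215,.0095),-10.8,1); s=get_state(); print(s["q"],s["qd"],s["joint_torque"])
E
```

```text
now [ 0.4047 -0.216   0.012 ] dist [-2.7  1.  -2.5] turn [-0.39  0.31  0.27]
{"x":-0.0036,"y":-0.0006,"z":0.0031,"wx":-0.0022,"wy":0.0017,"wz":0.0015}
[ 0.37069323  0.93426998  0.03830609  2.19107503 -1.00079418  0.04325659
  1.2102824 ] [ 1.50632183e-03  1.26970896e-02  1.24058251e-02  9.78173900e-03
 -6.05508220e-02  1.17957345e-03  1.56671122e+00] [ -0.05817319 -47.53594995   1.95635028  -0.28759302  -0.12602504
   0.08985532  -1.2357422 ]
```

Joint 6 sits at 0.043, right at its limit, and joint 5 is at −1.0. I'll rise a little and grip higher on the block.

>>> {"name": "apply_moves", "arguments": {"series": [{"x":0,"y":0,"z":-0.01,"wx":0,"wy":0,"wz":0,"fingers":0}]}}

```text
clock: 4.08
tool_pos: [0.4044, -0.2159, 0.0201]
eef_rot: [0.996, -0.093, -0.003, -0.004]
contact_force: [1.2, 0.7, 0.1]
opening: 0.503
```

```bash
python3 - <<'E'
from h import *
plan((.404,-.215,.018),-10.8,1); s=get_state(); print(s["q"],s["qd"])
E
```

```text
now [ 0.4044 -0.2159  0.0201] dist [-0.4  0.9 -2.1] turn [-0.43  0.36  0.17]
{"x":-0.0007,"y":-0.0010,"z":0.0026,"wx":-0.0024,"wy":0.0020,"wz":0.0009}
[ 0.35284141  0.91878352  0.06826236  2.19229314 -0.99301013  0.07194097
  1.20104435] [-0.15332142 -0.14096882  0.24882507  0.00723607  0.0050738   0.23229002
 -0.06903144]
```

>>> {"name": "apply_moves", "arguments": {"series": [{"x":-0.0005,"y":-0.001,"z":0.003,"wx":-0.0024,"wy":0.002,"wz":0.0009,"fingers":-0.5},{"x":0,"y":0,"z":0,"wx":0,"wy":0,"wz":0,"fingers":-1},{"x":0,"y":0,"z":0,"wx":0,"wy":0,"wz":0,"fingers":-1},{"x":0,"y":0,"z":0,"wx":0,"wy":0,"wz":0,"fingers":-1},{"x":0,"y":0,"z":0,"wx":0,"wy":0,"wz":0,"fingers":-1},{"x":0,"y":0,"z":0,"wx":0,"wy":0,"wz":0,"fingers":-1}], "force": 45}}

```text
clock: 4.82
tool_pos: [0.4052, -0.2151, 0.019]
eef_rot: [0.995, -0.098, 0.0, 0.0]
contact_force: [0.5, 0.0, 1.8]
opening: 0.175
```

```bash
python3 - <<'E'
from h import *
plan((.404,-.215,.018),-10.8,1); s=get_state(); print(s)
E
```

```text
now [ 0.4052 -0.2151  0.019 ] dist [-1.2  0.1 -1. ] turn [ 0.02 -0.04 -0.46]
{"x":-0.0015,"y":0.0001,"z":0.0013,"wx":0.0001,"wy":-0.0002,"wz":-0.0025}
{'clock': 4.825, 'q': array([ 0.36031792,  0.91917268,  0.04500988,  2.19922013, -1.00044914,
        0.04231253,  1.19120164]), 'qd': array([ 9.35329978e-04,  6.82245966e-05, -2.49867147e-04, -1.64628965e-04,
       -2.57091097e-04, -1.44925003e-05, -6.80990193e-04]), 'joint_torque': array([ 7.76900793e-02, -4.66231227e+01,  2.10899457e+00, -6.14261404e-01,
       -1.97138311e-02, -2.53831716e-01, -1.96717365e-02]), 'tool_pos': array([ 0.40519548, -0.21514312,  0.01901061]), 'eef_rot': array([ 9.95180309e-01, -9.80610588e-02,  3.74677074e-04,  2.00762979e-04]), 'contact_force': array([0.52478828, 0.0429621 , 1.83191664]), 'moment': array([-0.01262809,  0.11702909,  0.04479706]), 'opening': 0.1749091297672191}
```

>>> {"name": "apply_moves", "arguments": {"series": [{"x":0,"y":0,"z":-0.015,"wx":0,"wy":0,"wz":0,"fingers":-1},{"x":0.002,"y":0,"z":-0.025,"wx":0,"wy":0,"wz":0,"fingers":-1},{"x":0.01,"y":0,"z":-0.025,"wx":0,"wy":0,"wz":0,"fingers":-1},{"x":0.01,"y":0,"z":0,"wx":0,"wy":0,"wz":0,"fingers":-1}]}}

```text
clock: 5.32
tool_pos: [0.4221, -0.2194, 0.0715]
eef_rot: [0.995, -0.099, -0.0, 0.001]
contact_force: [-0.1, 0.1, -1.6]
opening: 0.177
```

```bash
python3 - <<'E'
from h import *
s=get_state(); print(s["q"],s["contact_force"]); plan((.524,-.175,.07),-6.9,6)
E
```

```text
[ 0.19357792  0.84266941  0.31370926  2.14982364 -0.93556545  0.28829306
  1.12312993] [-0.13097868  0.11019386 -1.55335401]
now [ 0.4221 -0.2194  0.0715] dist [101.9  44.4  -1.5] turn [ 0.08  0.03 -4.47]
{"x":0.0190,"y":-0.0132,"z":0.0003,"wx":0.0001,"wy":0.0000,"wz":-0.0041}
{"x":0.0192,"y":-0.0130,"z":0.0003,"wx":0.0001,"wy":0.0000,"wz":-0.0041}
{"x":0.0193,"y":-0.0127,"z":0.0003,"wx":0.0001,"wy":0.0000,"wz":-0.0041}
{"x":0.0195,"y":-0.0125,"z":0.0003,"wx":0.0001,"wy":0.0000,"wz":-0.0041}
{"x":0.0197,"y":-0.0122,"z":0.0003,"wx":0.0001,"wy":0.0000,"wz":-0.0041}
{"x":0.0198,"y":-0.0120,"z":0.0003,"wx":0.0001,"wy":0.0000,"wz":-0.0041}
```

>>> {"name": "apply_moves", "arguments": {"series": [{"x":0.019,"y":-0.013,"z":0,"wx":0,"wy":0,"wz":-0.0041,"fingers":-1},{"x":0.019,"y":-0.013,"z":0,"wx":0,"wy":0,"wz":-0.0041,"fingers":-1},{"x":0.0195,"y":-0.0125,"z":0,"wx":0,"wy":0,"wz":-0.0041,"fingers":-1},{"x":0.0195,"y":-0.0125,"z":0,"wx":0,"wy":0,"wz":-0.0041,"fingers":-1},{"x":0.0195,"y":-0.012,"z":0,"wx":0,"wy":0,"wz":-0.0041,"fingers":-1},{"x":0.0195,"y":-0.012,"z":0,"wx":0,"wy":0,"wz":-0.0041,"fingers":-1},{"x":0,"y":0,"z":0,"wx":0,"wy":0,"wz":0,"fingers":-1}]}}

```text
clock: 6.2
tool_pos: [0.5267, -0.1735, 0.0636]
eef_rot: [0.998, -0.059, -0.003, 0.001]
contact_force: [-0.4, -0.6, -1.3]
opening: 0.175
```

```bash
python3 - <<'E'
from h import *
s=get_state(); print(s["q"],s["contact_force"],s["clock"]); plan((.524,-.165,.07),-6.9,1)
t=s["tool_pos"]
for n in("top","side"):
    p,d=snapshot(n); np.save(f"pics/{n}2.npy",d); cv2.imwrite(f"pics/{n}2.png",p[:,:,::-1])
    P,H,S,V,box=look(n,p,d); Z=P[...,2]
    b=box&(H<25)&(S>70)&(P[...,0]>.5)&(Z>.04)&(Z<.08)&(P[...,1]>-.13)&(P[...,1]<.1)
    rect(P[b],"blade"); Q=P[b]; f=np.polyfit(Q[:,1],Q[:,0],1); print("dir",90-np.degrees(np.arctan(f[0])),"x at y=0",np.polyval(f,0),"zfit (slope, z@y0)",np.polyfit(Q[:,1],Q[:,2],1))
    print("tip y",np.percentile(Q[:,1],[98,99.5]))
E
```

```text
[-0.03254615  0.93408325  0.47168556  1.91833359 -0.84762393  0.50542564
  0.92761596] [-0.41074125 -0.62722377 -1.31839381] 6.2
now [ 0.5267 -0.1735  0.0636] dist [-2.7  8.5  6.4] turn [0.1  0.32 0.17]
{"x":-0.0047,"y":-0.0101,"z":-0.0080,"wx":0.0006,"wy":0.0018,"wz":0.0010}
blade 39 c [ 531.9 -122.4] size [15.  14.6] dir 86.79 z [53.7 55.7 58.4]
dir 91.05276370194184 x at y=0 0.5292250155506015 zfit (slope, z@y0) [0.10061261 0.06828739]
tip y [-0.11601709 -0.11491175]
blade 299 c [536.5 -60.1] size [140.9  16.6] dir 83.29 z [55.6 57.2 58.8]
dir 83.7841375487811 x at y=0 0.5431049055410335 zfit (slope, z@y0) [-0.00652898  0.05675605]
tip y [0.00813968 0.00933091]
```

```bash
python3 - <<'E'
from h import *
plan((.5272,-.166,.048),-6.9,2)
E
```

```text
now [ 0.5247 -0.1748  0.064 ] dist [  2.5   8.8 -16. ] turn [ 0.14  0.42 -0.  ]
{"x":0.0010,"y":-0.0056,"z":0.0100,"wx":0.0004,"wy":0.0012,"wz":-0.0000}
{"x":0.0009,"y":-0.0056,"z":0.0100,"wx":0.0004,"wy":0.0012,"wz":-0.0000}
```

>>> {"name": "apply_moves", "arguments": {"series": [{"x":0,"y":-0.0056,"z":0.01,"wx":0.0004,"wy":0.0012,"wz":0,"fingers":-1},{"x":0,"y":-0.0056,"z":0.01,"wx":0.0004,"wy":0.0012,"wz":0,"fingers":-1},{"x":0,"y":0,"z":0,"wx":0,"wy":0,"wz":0,"fingers":-1}]}}

```text
clock: 6.68
tool_pos: [0.5232, -0.1664, 0.0464]
eef_rot: [0.998, -0.062, -0.001, -0.0]
contact_force: [0.2, -0.8, -0.1]
opening: 0.174
```

```bash
python3 - <<'E'
from h import *
a=snapshot("top")[0]; b,d=snapshot("side")
s=get_state(); print(s["q"],s["clock"]); plan((.5255,-.166,.046),-6.9,1)
k=dict(fx=5,fy=5,interpolation=cv2.INTER_CUBIC)
im=[cv2.resize(a[185:265,225:300],None,**k),cv2.resize(b[205:285,240:325],None,**k)]
cv2.imwrite("pics/c3.png",np.hstack(im)[:,:,::-1])
E
```

```text
[-0.01905817  0.9505024   0.4277312   1.93917604 -0.88366866  0.45070121
  0.94762758] 6.775
now [ 0.5238 -0.1671  0.0471] dist [ 1.7  1.1 -1.1] turn [ 0.04  0.04 -0.22]
{"x":0.0020,"y":-0.0017,"z":0.0013,"wx":0.0002,"wy":0.0002,"wz":-0.0012}
```

View pics/c3.png

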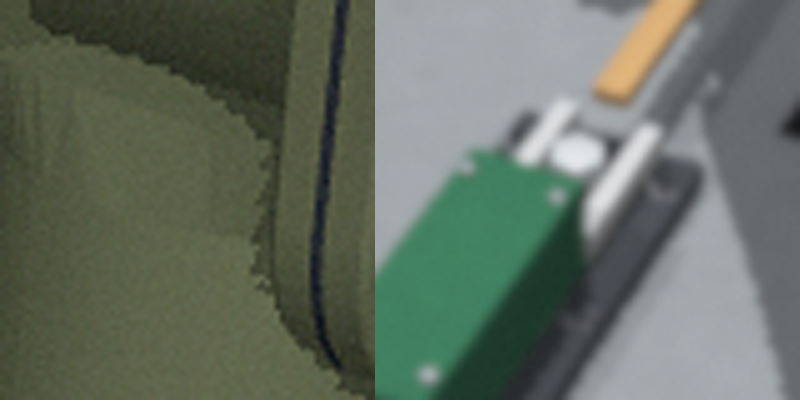

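Left: the arm hides the top camera's view. Right (side view): the blade tip at about (612,92) is behind and above the nut at (578,153), lined up with the trough. I'll check that in 3D.

```bash
python3 - <<'E'
from h import *
n="side"; p,d=snapshot(n); P,H,S,V,box=look(n,p,d); Z=P[...,2]; t=get_state()["tool_pos"]; print(t)
a=np.radians(83.2); ey=np.array([np.cos(a),np.sin(a)]); ex=np.array([ey[1],-ey[0]])
L=lambda Q:((Q[:,:2]-[.5605,.1447])@np.c_[ex,ey]*1000+[0,53.5])   # guide coords, side camera, from hood
hd=L(P[box&(H>50)&(H<90)&(S>90)&(Z>.05)&(Z<.062)&(P[...,0]>.48)]); print("hood",np.percentile(hd,[1,99],axis=0).round(1))
Q=P[box&(H<25)&(S>70)&(P[...,0]>.5)&(Z>.034)&(Z<.045)&(P[...,1]>-.13)&(P[...,1]<.1)]; b=L(Q)
print("blade X",np.percentile(b[:,0],[2,50,98]).round(1),"fit",np.polyfit(b[:,1],b[:,0],1).round(4),"tip",np.percentile(b[:,1],[98,99.7]).round(1),"z",np.polyfit(b[:,1],Q[:,2]*1000,1).round(4))
q=P[box&(S<60)&(V>120)&(Z>.02)&(Z<.033)&(P[...,0]>.48)&(P[...,0]<.65)&(P[...,1]<.09)&(P[...,1]>0)]; w=L(q)
for lo,hi in((-26,-14),(-12,12),(14,26)):
    m=(w[:,0]>lo)&(w[:,0]<hi); print(lo,m.sum(),np.percentile(w[m],[2,50,98],axis=0).round(1).tolist())
E
```

```text
[ 0.52406442 -0.16726042  0.04730468]
hood [[-23.2  -5.6]
 [ 22.6 115.4]]
blade X [-9.  -1.7  6.3] fit [ 3.0000e-04 -1.4404e+00] tip [-77.2 -76. ] z [-3.50000e-03  4.02424e+01]
-26 118 [[-24.1, -78.3], [-20.5, -48.8], [-14.3, -17.2]]
-12 87 [[-10.7, -59.7], [-1.2, -47.2], [10.0, -38.8]]
14 69 [[14.2, -79.0], [18.8, -59.6], [23.6, -40.9]]
```

>>> {"name": "apply_moves", "arguments": {"series": [{"x":0.0008,"y":0,"z":0.011,"wx":0.0002,"wy":0,"wz":-0.001,"fingers":-1},{"x":0,"y":0,"z":0.011,"wx":0,"wy":0,"wz":0,"fingers":-1},{"x":0,"y":0,"z":0,"wx":0,"wy":0,"wz":0,"fingers":-1}]}}

```text
clock: 7.2
tool_pos: [0.525, -0.1677, 0.0287]
eef_rot: [0.998, -0.06, 0.0, 0.0]
contact_force: [0.0, -0.5, -1.0]
opening: 0.176
```

```bash
cat >> h.py <<'E'
G=np.array([np.cos(np.radians(83.2)),np.sin(np.radians(83.2))]); GX=np.array([G[1],-G[0]])
T0=np.array([.5241,-.1673])  # TCP when tip at guide y=-76, X=-0.7 from centre
def st():
    s=get_state(); r=(s["tool_pos"][:2]-T0)*1000; f=s["contact_force"]
    rv=R.from_quat(s["eef_rot"]).as_matrix()
    print("t",s["clock"],"tip y %.1f X %.1f under z %.1f"%(-76+r@G,-.7+r@GX,s["tool_pos"][2]*1000-16),"F along %.2f lat %.2f z %.2f"%(f[:2]@G,f[:2]@GX,f[2]),"yaw %.2f pitch(tip up) %.2f roll %.2f"%(np.degrees(np.arctan2(rv[1,0],rv[0,0])),np.degrees(-rv[2,1]),np.degrees(rv[2,0])),"q5,6",s["q"][4:6].round(2))
E
python3 - <<'E'
from h import *
st()
E
```

```text
t 7.2 tip y -76.3 X 0.3 under z 12.7 F along -0.51 lat 0.11 z -0.98 yaw -6.92 pitch(tip up) -0.05 roll 0.04 q5,6 [-0.9   0.41]
```

>>> {"name": "apply_moves", "arguments": {"series": [{"x":0,"y":-0.006,"z":0.0012,"wx":0,"wy":0,"wz":0,"fingers":-1},{"x":0,"y":-0.006,"z":0,"wx":0,"wy":0,"wz":0,"fingers":-1},{"x":0,"y":-0.006,"z":0,"wx":0,"wy":0,"wz":0,"fingers":-1},{"x":0,"y":-0.006,"z":0,"wx":0,"wy":0,"wz":0,"fingers":-1},{"x":0,"y":-0.006,"z":0,"wx":0,"wy":0,"wz":0,"fingers":-1}]}}

```text
clock: 7.82
tool_pos: [0.5284, -0.1424, 0.028]
eef_rot: [0.998, -0.06, 0.001, 0.001]
contact_force: [-1.0, -0.1, -1.3]
opening: 0.178
```

```bash
python3 - <<'E'
from h import *
st()
E
```

```text
t 7.825 tip y -50.7 X 0.7 under z 12.0 F along -0.19 lat -1.01 z -1.32 yaw -6.92 pitch(tip up) -0.06 roll 0.08 q5,6 [-0.91  0.4 ]
```

>>> {"name": "apply_moves", "arguments": {"series": [{"x":-0.0005,"y":-0.01,"z":0.001,"wx":0,"wy":0,"wz":0,"fingers":-1},{"x":0,"y":-0.01,"z":0,"wx":0,"wy":0,"wz":0,"fingers":-1},{"x":0,"y":-0.01,"z":0,"wx":0,"wy":0,"wz":0,"fingers":-1},{"x":0,"y":-0.01,"z":0,"wx":0,"wy":0,"wz":0,"fingers":-1},{"x":0,"y":-0.01,"z":0,"wx":0,"wy":0,"wz":0,"fingers":-1}]}}

```text
clock: 8.45
tool_pos: [0.5333, -0.0998, 0.0272]
eef_rot: [0.998, -0.06, 0.001, 0.001]
contact_force: [-1.0, -0.0, 0.0]
opening: 0.176
```

```bash
python3 - <<'E'
from h import *
st()
b,d=snapshot("side"); cv2.imwrite("pics/s4.png",cv2.resize(b[180:280,230:350],None,fx=5,fy=5,interpolation=cv2.INTER_CUBIC)[:,:,::-1])
E
```

```text
t 8.45 tip y -7.9 X 0.4 under z 11.2 F along -0.15 lat -0.94 z 0.01 yaw -6.92 pitch(tip up) -0.06 roll 0.10 q5,6 [-0.93  0.38]
```

View pics/s4.png

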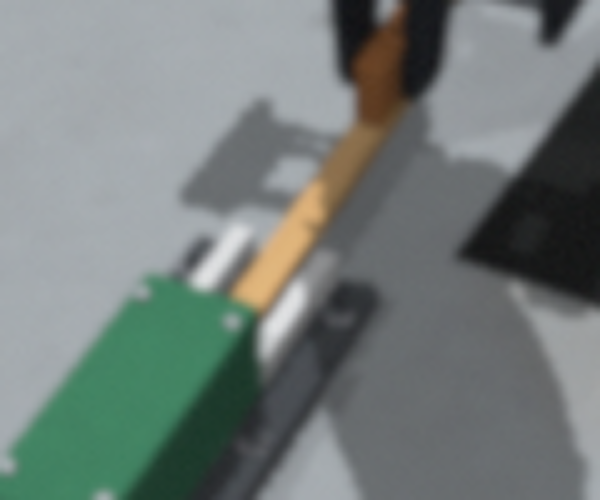

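The blade lies centred in the trough at (270,270), and the nut is already under the hood. I'll keep pushing in small steps.

>>> {"name": "apply_moves", "arguments": {"series": [{"x":-0.0004,"y":-0.008,"z":0,"wx":0,"wy":0,"wz":0,"fingers":-1},{"x":0,"y":-0.008,"z":0,"wx":0,"wy":0,"wz":0,"fingers":-1},{"x":0,"y":-0.008,"z":0,"wx":0,"wy":0,"wz":0,"fingers":-1},{"x":0,"y":-0.008,"z":0,"wx":0,"wy":0,"wz":0,"fingers":-1}]}}

```text
clock: 9.0
tool_pos: [0.5363, -0.0738, 0.0273]
eef_rot: [0.998, -0.061, 0.001, 0.002]
contact_force: [0.3, -4.4, -0.3]
opening: 0.175
```

```bash
python3 - <<'E'
from h import *
st()
E
```

```text
t 9.0 tip y 18.3 X 0.3 under z 11.3 F along -4.33 lat 0.81 z -0.35 yaw -6.94 pitch(tip up) -0.21 roll 0.15 q5,6 [-0.93  0.38]
```

>>> {"name": "apply_moves", "arguments": {"series": [{"x":0,"y":-0.005,"z":0,"wx":0,"wy":0,"wz":0,"fingers":-1},{"x":0,"y":-0.005,"z":0,"wx":0,"wy":0,"wz":0,"fingers":-1},{"x":0,"y":-0.005,"z":0,"wx":0,"wy":0,"wz":0,"fingers":-1}]}}

```text
clock: 9.38
tool_pos: [0.5378, -0.0626, 0.0275]
eef_rot: [0.998, -0.061, 0.001, 0.003]
contact_force: [-1.2, -4.0, 0.4]
opening: 0.179
```

```bash
python3 - <<'E'
from h import *
st()
E
```

```text
t 9.375 tip y 29.6 X 0.5 under z 11.5 F along -4.12 lat -0.75 z 0.37 yaw -7.02 pitch(tip up) -0.33 roll 0.18 q5,6 [-0.93  0.38]
```

>>> {"name": "apply_moves", "arguments": {"series": [{"x":0,"y":-0.004,"z":0,"wx":0.001,"wy":0,"wz":0,"fingers":-1},{"x":0,"y":-0.004,"z":0,"wx":0.001,"wy":0,"wz":0,"fingers":-1},{"x":0,"y":-0.003,"z":0,"wx":0,"wy":0,"wz":0,"fingers":-1}]}}

```text
clock: 9.75
tool_pos: [0.5388, -0.0522, 0.0272]
eef_rot: [0.998, -0.061, 0.001, -0.001]
contact_force: [-0.2, -1.8, -0.9]
opening: 0.181
```

```bash
python3 - <<'E'
from h import *
st()
E
```

```text
t 9.75 tip y 40.1 X 0.2 under z 11.2 F along -1.84 lat -0.01 z -0.91 yaw -6.98 pitch(tip up) 0.14 roll 0.14 q5,6 [-0.94  0.38]
```

>>> {"name": "apply_moves", "arguments": {"series": [{"x":0,"y":-0.0025,"z":0,"wx":0,"wy":0,"wz":0,"fingers":-1},{"x":0,"y":-0.0025,"z":0,"wx":0,"wy":0,"wz":0,"fingers":-1}]}}

```text
clock: 10.0
tool_pos: [0.5391, -0.0474, 0.027]
eef_rot: [0.998, -0.061, 0.001, -0.001]
contact_force: [0.1, -1.0, -1.2]
opening: 0.177
```

```bash
python3 - <<'E'
from h import *
st()
E
```

```text
t 10.0 tip y 44.8 X 0.0 under z 11.0 F along -0.98 lat 0.21 z -1.19 yaw -6.95 pitch(tip up) 0.18 roll 0.10 q5,6 [-0.94  0.38]
```

>>> {"name": "apply_moves", "arguments": {"series": [{"x":0,"y":-0.0025,"z":0,"wx":0,"wy":0,"wz":0,"fingers":-1},{"x":0,"y":-0.0025,"z":0,"wx":0,"wy":0,"wz":0,"fingers":-1}]}}

```text
clock: 10.25
tool_pos: [0.5396, -0.043, 0.027]
eef_rot: [0.998, -0.061, 0.001, -0.002]
contact_force: [-0.4, -1.9, -2.1]
opening: 0.182
```

```bash
python3 - <<'E'
from h import *
st()
E
```

```text
t 10.25 tip y 49.2 X -0.0 under z 11.0 F along -1.90 lat -0.17 z -2.13 yaw -6.94 pitch(tip up) 0.19 roll 0.09 q5,6 [-0.94  0.38]
```

>>> {"name": "apply_moves", "arguments": {"series": [{"x":0,"y":-0.002,"z":0,"wx":0,"wy":0,"wz":0,"fingers":-1},{"x":0,"y":-0.002,"z":0,"wx":0,"wy":0,"wz":0,"fingers":-1}]}}

```text
clock: 10.5
tool_pos: [0.54, -0.0396, 0.027]
eef_rot: [0.998, -0.061, 0.001, -0.002]
contact_force: [0.1, -1.8, -1.3]
opening: 0.174
```

```bash
python3 - <<'E'
from h import *
st()
E
```

```text
t 10.5 tip y 52.7 X -0.0 under z 11.0 F along -1.80 lat 0.28 z -1.27 yaw -6.94 pitch(tip up) 0.18 roll 0.09 q5,6 [-0.94  0.38]
```

>>> {"name": "apply_moves", "arguments": {"series": [{"x":0,"y":-0.002,"z":0,"wx":0,"wy":0,"wz":0,"fingers":-1},{"x":0,"y":-0.002,"z":0,"wx":0,"wy":0,"wz":0,"fingers":-1}]}}

```text
clock: 10.75
tool_pos: [0.5404, -0.0363, 0.027]
eef_rot: [0.998, -0.061, 0.001, -0.001]
contact_force: [-0.3, -2.1, -0.5]
opening: 0.174
```

```bash
python3 - <<'E'
from h import *
st()
E
```

```text
t 10.75 tip y 56.0 X -0.0 under z 11.0 F along -2.08 lat -0.05 z -0.54 yaw -6.95 pitch(tip up) 0.17 roll 0.10 q5,6 [-0.94  0.38]
```

>>> {"name": "apply_moves", "arguments": {"series": [{"x":0,"y":-0.002,"z":0,"wx":0,"wy":0,"wz":0,"fingers":-1},{"x":0,"y":-0.002,"z":0,"wx":0,"wy":0,"wz":0,"fingers":-1}]}}

```text
clock: 11.0
tool_pos: [0.5408, -0.0329, 0.027]
eef_rot: [0.998, -0.061, 0.001, -0.001]
contact_force: [-0.7, -1.5, -1.3]
opening: 0.178
```

```bash
python3 - <<'E'
from h import *
st()
E
```

```text
t 11.0 tip y 59.4 X -0.0 under z 11.0 F along -1.60 lat -0.47 z -1.28 yaw -6.95 pitch(tip up) 0.17 roll 0.09 q5,6 [-0.94  0.39]
```

>>> {"name": "apply_moves", "arguments": {"series": [{"x":0,"y":-0.002,"z":0,"wx":0,"wy":0,"wz":0,"fingers":-1},{"x":0,"y":-0.002,"z":0,"wx":0,"wy":0,"wz":0,"fingers":-1}]}}

```text
clock: 11.25
tool_pos: [0.5412, -0.0312, 0.0271]
eef_rot: [0.998, -0.061, 0.001, -0.0]
contact_force: [-1.2, -4.9, -1.3]
opening: 0.178
```

```bash
python3 - <<'E'
from h import *
st()
E
```

```text
t 11.25 tip y 61.2 X 0.1 under z 11.1 F along -4.96 lat -0.58 z -1.29 yaw -7.01 pitch(tip up) 0.03 roll 0.14 q5,6 [-0.94  0.39]
```

>>> {"name": "apply_moves", "arguments": {"series": [{"x":0,"y":-0.0025,"z":0,"wx":0,"wy":0,"wz":0,"fingers":-1},{"x":0,"y":-0.0025,"z":0,"wx":0,"wy":0,"wz":0,"fingers":-1}]}}

```text
clock: 11.5
tool_pos: [0.5414, -0.0304, 0.0275]
eef_rot: [0.998, -0.062, 0.002, 0.002]
contact_force: [-0.6, -5.8, 0.2]
opening: 0.181
```

```bash
python3 - <<'E'
from h import *
st()
E
```

```text
t 11.5 tip y 62.0 X 0.2 under z 11.5 F along -5.80 lat 0.13 z 0.21 yaw -7.14 pitch(tip up) -0.25 roll 0.20 q5,6 [-0.94  0.38]
```

>>> {"name": "apply_moves", "arguments": {"series": [{"x":0,"y":-0.0035,"z":0,"wx":0.0015,"wy":0,"wz":-0.0005,"fingers":-1},{"x":0,"y":-0.004,"z":0,"wx":0.0015,"wy":0,"wz":-0.0005,"fingers":-1}]}}

```text
clock: 11.75
tool_pos: [0.5417, -0.0293, 0.0279]
eef_rot: [0.998, -0.062, 0.002, 0.001]
contact_force: [-1.0, -5.6, -1.1]
opening: 0.18
```

```bash
python3 - <<'E'
from h import *
st()
E
```

```text
t 11.75 tip y 63.1 X 0.4 under z 11.9 F along -5.65 lat -0.30 z -1.14 yaw -7.14 pitch(tip up) -0.13 roll 0.29 q5,6 [-0.94  0.38]
```

>>> {"name": "apply_moves", "arguments": {"series": [{"x":-0.0003,"y":-0.0045,"z":0.0008,"wx":0.001,"wy":0,"wz":-0.0005,"fingers":-1},{"x":-0.0003,"y":-0.005,"z":0.0008,"wx":0.001,"wy":0,"wz":-0.0005,"fingers":-1}]}}

```text
clock: 12.0
tool_pos: [0.542, -0.0281, 0.0272]
eef_rot: [0.998, -0.063, 0.004, 0.003]
contact_force: [-1.2, -9.8, -0.3]
opening: 0.177
```

```bash
python3 - <<'E'
from h import *
st()
E
```

```text
t 12.0 tip y 64.3 X 0.6 under z 11.2 F along -9.89 lat -0.05 z -0.25 yaw -7.24 pitch(tip up) -0.31 roll 0.46 q5,6 [-0.94  0.37]
```

>>> {"name": "apply_moves", "arguments": {"series": [{"x":-0.0005,"y":-0.0055,"z":0.0003,"wx":0.0015,"wy":0,"wz":-0.001,"fingers":-1},{"x":-0.0005,"y":-0.0055,"z":0.0003,"wx":0.0015,"wy":0,"wz":-0.001,"fingers":-1}]}}

```text
clock: 12.25
tool_pos: [0.5421, -0.0278, 0.0277]
eef_rot: [0.998, -0.063, 0.006, 0.004]
contact_force: [-2.4, -9.7, 1.4]
opening: 0.178
```

```bash
python3 - <<'E'
from h import *
st()
E
```

```text
t 12.25 tip y 64.7 X 0.7 under z 11.7 F along -9.90 lat -1.22 z 1.42 yaw -7.25 pitch(tip up) -0.47 roll 0.69 q5,6 [-0.94  0.37]
```

>>> {"name": "apply_moves", "arguments": {"series": [{"x":-0.0005,"y":-0.0062,"z":0.0003,"wx":0.0025,"wy":-0.003,"wz":-0.001,"fingers":-1},{"x":-0.0005,"y":-0.0065,"z":0.0003,"wx":0.0025,"wy":-0.003,"wz":-0.001,"fingers":-1}]}}

```text
clock: 12.5
tool_pos: [0.5421, -0.0272, 0.0282]
eef_rot: [0.998, -0.064, -0.002, 0.003]
contact_force: [-1.9, -10.4, -0.4]
opening: 0.179
```

```bash
python3 - <<'E'
from h import *
st()
E
```

```text
t 12.5 tip y 65.3 X 0.6 under z 12.2 F along -10.58 lat -0.62 z -0.43 yaw -7.32 pitch(tip up) -0.34 roll -0.19 q5,6 [-0.92  0.4 ]
```

>>> {"name": "apply_moves", "arguments": {"series": [{"x":-0.0004,"y":-0.0072,"z":0.0014,"wx":0.0015,"wy":0.0005,"wz":-0.0015,"fingers":-1},{"x":-0.0004,"y":-0.0073,"z":0.001,"wx":0.0015,"wy":0.0005,"wz":-0.0015,"fingers":-1},{"x":-0.0004,"y":-0.0073,"z":0.0005,"wx":0.0015,"wy":0,"wz":-0.0015,"fingers":-1}]}}

```text
clock: 12.88
tool_pos: [0.543, -0.027, 0.0277]
eef_rot: [0.998, -0.063, 0.003, 0.008]
contact_force: [-1.9, -12.9, 3.1]
opening: 0.178
```

```bash
python3 - <<'E'
from h import *
st()
E
```

```text
t 12.875 tip y 65.6 X 1.4 under z 11.7 F along -13.03 lat -0.39 z 3.07 yaw -7.22 pitch(tip up) -0.94 roll 0.43 q5,6 [-0.93  0.38]
```

>>> {"name": "apply_moves", "arguments": {"series": [{"x":-0.0005,"y":0.003,"z":0,"wx":0.002,"wy":-0.001,"wz":-0.001,"fingers":-1},{"x":-0.0005,"y":0.004,"z":0,"wx":0.001,"wy":-0.001,"wz":-0.001,"fingers":-1},{"x":0,"y":0.004,"z":0,"wx":0,"wy":0,"wz":0,"fingers":-1}]}}

```text
clock: 13.25
tool_pos: [0.5411, -0.0343, 0.028]
eef_rot: [0.998, -0.06, -0.0, 0.002]
contact_force: [0.1, 0.5, -0.6]
opening: 0.177
```

```bash
python3 - <<'E'
from h import *
st()
E
```

```text
t 13.25 tip y 58.1 X 0.4 under z 12.0 F along 0.47 lat -0.00 z -0.58 yaw -6.83 pitch(tip up) -0.22 roll 0.01 q5,6 [-0.92  0.39]
```

>>> {"name": "apply_moves", "arguments": {"series": [{"x":-0.0003,"y":0.01,"z":0.0005,"wx":0.001,"wy":0,"wz":0.0003,"fingers":-1},{"x":0,"y":0.012,"z":0,"wx":0,"wy":0,"wz":0,"fingers":-1},{"x":0,"y":0.014,"z":0,"wx":0,"wy":0,"wz":0,"fingers":-1},{"x":0,"y":0.014,"z":0,"wx":0,"wy":0,"wz":0,"fingers":-1},{"x":0,"y":0.014,"z":0,"wx":0,"wy":0,"wz":0,"fingers":-1}]}}

```text
clock: 13.88
tool_pos: [0.5346, -0.0865, 0.0273]
eef_rot: [0.998, -0.059, -0.0, -0.001]
contact_force: [1.1, 0.7, -1.2]
opening: 0.175
```

```bash
python3 - <<'E'
from h import *
st()
E
```

```text
t 13.875 tip y 5.4 X 0.2 under z 11.3 F along 0.84 lat 1.03 z -1.23 yaw -6.78 pitch(tip up) 0.11 roll -0.01 q5,6 [-0.9   0.38]
```

>>> {"name": "apply_moves", "arguments": {"series": [{"x":0,"y":0.014,"z":0,"wx":0,"wy":0,"wz":0.0003,"fingers":-1},{"x":0,"y":0.015,"z":0,"wx":0,"wy":0,"wz":0,"fingers":-1},{"x":0,"y":0.015,"z":0,"wx":0,"wy":0,"wz":0,"fingers":-1},{"x":0,"y":0.015,"z":0,"wx":0,"wy":0,"wz":0,"fingers":-1},{"x":0,"y":0.015,"z":0,"wx":0,"wy":0,"wz":0,"fingers":-1},{"x":0,"y":0.015,"z":-0.002,"wx":0,"wy":0,"wz":0,"fingers":-1},{"x":0,"y":0.01,"z":-0.03,"wx":0,"wy":0,"wz":0,"fingers":-1},{"x":0,"y":0.005,"z":-0.03,"wx":0,"wy":0,"wz":0,"fingers":-1}]}}

```text
clock: 14.88
tool_pos: [0.5223, -0.1767, 0.0766]
eef_rot: [0.998, -0.061, -0.002, -0.001]
contact_force: [0.6, 0.3, -1.6]
opening: 0.175
```

```bash
python3 - <<'E'
from h import *
st(); plan((.425,-.219,.06),-11.2,6)
b,d=snapshot("side"); cv2.imwrite("pics/s5.png",cv2.resize(b[150:280,230:420],None,fx=4,fy=4,interpolation=cv2.INTER_CUBIC)[:,:,::-1])
E
```

```text
t 14.875 tip y -85.5 X -1.3 under z 60.6 F along 0.37 lat 0.61 z -1.57 yaw -6.97 pitch(tip up) 0.11 roll -0.20 q5,6 [-0.79  0.5 ]
now [ 0.5223 -0.1767  0.0766] dist [-97.3 -42.3 -16.6] turn [-0.1   0.21  4.23]
{"x":-0.0190,"y":0.0112,"z":0.0035,"wx":-0.0001,"wy":0.0002,"wz":0.0039}
{"x":-0.0189,"y":0.0115,"z":0.0035,"wx":-0.0001,"wy":0.0002,"wz":0.0039}
{"x":-0.0188,"y":0.0117,"z":0.0035,"wx":-0.0001,"wy":0.0002,"wz":0.0039}
{"x":-0.0186,"y":0.0119,"z":0.0035,"wx":-0.0001,"wy":0.0002,"wz":0.0039}
{"x":-0.0185,"y":0.0121,"z":0.0035,"wx":-0.0001,"wy":0.0002,"wz":0.0039}
{"x":-0.0183,"y":0.0124,"z":0.0035,"wx":-0.0001,"wy":0.0002,"wz":0.0039}
```

View pics/s5.png

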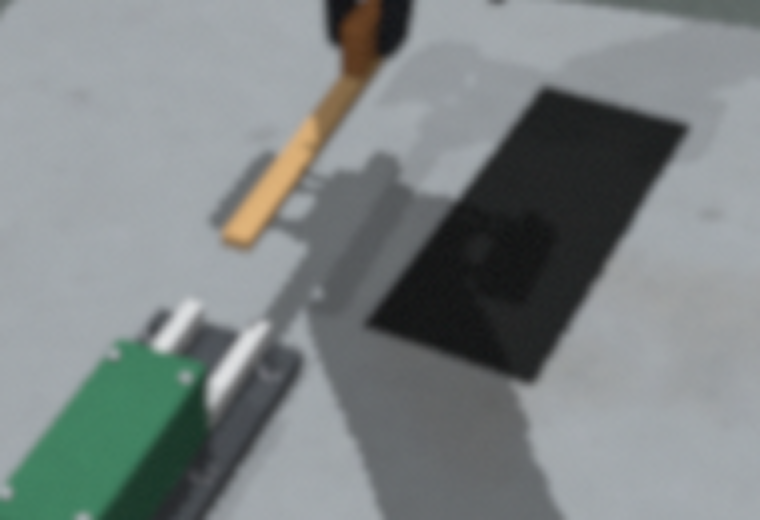

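The side view shows the trough empty at (215,345), the nut hidden under the hood, and the stick free. I'm heading back to the mat, aiming about 20 mm outward of the start line so joint 6 keeps some margin.

>>> {"name": "apply_moves", "arguments": {"series": [{"x":-0.019,"y":0.0112,"z":0,"wx":0,"wy":0.0002,"wz":0.0039,"fingers":-1},{"x":-0.019,"y":0.0115,"z":0,"wx":0,"wy":0.0002,"wz":0.0039,"fingers":-1},{"x":-0.019,"y":0.0117,"z":0,"wx":0,"wy":0.0002,"wz":0.0039,"fingers":-1},{"x":-0.019,"y":0.012,"z":0.001,"wx":0,"wy":0.0002,"wz":0.0039,"fingers":-1},{"x":-0.0185,"y":0.012,"z":0.001,"wx":0,"wy":0.0002,"wz":0.0039,"fingers":-1},{"x":-0.0185,"y":0.0124,"z":0.001,"wx":0,"wy":0.0002,"wz":0.0039,"fingers":-1}]}}

```text
clock: 15.68
tool_pos: [0.4151, -0.2215, 0.0737]
eef_rot: [0.995, -0.099, -0.002, -0.0]
contact_force: [0.4, 0.4, -0.5]
opening: 0.177
```

```bash
python3 - <<'E'
from h import *
st(); print(get_state()["q"]); plan((.420,-.218,.03),-11.2,4)
E
```

```text
t 15.675 tip y -142.7 X -102.5 under z 57.7 F along 0.46 lat 0.31 z -0.53 yaw -11.40 pitch(tip up) -0.01 roll -0.20 q5,6 [-0.88  0.27]
[ 0.22226646  0.83070652  0.28159148  2.16022945 -0.87796628  0.26865552
  1.07657726]
now [ 0.4151 -0.2215  0.0737] dist [  4.9   3.5 -43.7] turn [ 0.01  0.2  -0.2 ]
{"x":0.0013,"y":-0.0014,"z":0.0137,"wx":0.0000,"wy":0.0003,"wz":-0.0003}
{"x":0.0013,"y":-0.0014,"z":0.0137,"wx":0.0000,"wy":0.0003,"wz":-0.0003}
{"x":0.0013,"y":-0.0014,"z":0.0137,"wx":0.0000,"wy":0.0003,"wz":-0.0003}
{"x":0.0013,"y":-0.0014,"z":0.0137,"wx":0.0000,"wy":0.0003,"wz":-0.0003}
```

Going a bit further out for margin (x ≈ 0.425).

>>> {"name": "apply_moves", "arguments": {"series": [{"x":0.004,"y":-0.0014,"z":0.012,"wx":0,"wy":0.0003,"wz":0,"fingers":-1},{"x":0.004,"y":-0.0014,"z":0.0137,"wx":0,"wy":0.0003,"wz":0,"fingers":-1},{"x":0.003,"y":-0.0014,"z":0.0137,"wx":0,"wy":0,"wz":0,"fingers":-1},{"x":0.002,"y":-0.0014,"z":0.01,"wx":0,"wy":0,"wz":0,"fingers":-1}]}}

```text
clock: 16.18
tool_pos: [0.4251, -0.2185, 0.0304]
eef_rot: [0.995, -0.1, -0.002, -0.001]
contact_force: [0.0, 0.3, -0.7]
opening: 0.176
```

```bash
python3 - <<'E'
from h import *
st(); print(get_state()["q"]); plan((.424,-.219,.02),-11.2,2)
E
```

```text
t 16.175 tip y -138.6 X -93.0 under z 14.4 F along 0.31 lat -0.02 z -0.73 yaw -11.47 pitch(tip up) 0.05 roll -0.24 q5,6 [-0.91  0.17]
[ 0.27867831  0.90882612  0.16580637  2.14212466 -0.91377263  0.16539981
  1.08869115]
now [ 0.4251 -0.2185  0.0304] dist [ -1.1  -0.5 -10.4] turn [-0.05  0.24 -0.27]
{"x":-0.0006,"y":0.0004,"z":0.0065,"wx":-0.0002,"wy":0.0007,"wz":-0.0007}
{"x":-0.0006,"y":0.0004,"z":0.0065,"wx":-0.0002,"wy":0.0007,"wz":-0.0007}
```

>>> {"name": "apply_moves", "arguments": {"series": [{"x":0,"y":0,"z":0.006,"wx":0,"wy":0.0007,"wz":0,"fingers":-1},{"x":0,"y":0,"z":0.006,"wx":0,"wy":0.0007,"wz":0,"fingers":-1},{"x":0,"y":0,"z":0.002,"wx":0,"wy":0,"wz":0,"fingers":-1}]}}

```text
clock: 16.55
tool_pos: [0.4255, -0.2179, 0.0189]
eef_rot: [0.995, -0.099, 0.001, -0.001]
contact_force: [-3.3, 2.8, 31.5]
opening: 0.179
```

```bash
python3 - <<'E'
from h import *
st(); print(get_state()["q"])
E
```

```text
t 16.55 tip y -137.9 X -92.6 under z 2.9 F along 2.42 lat -3.63 z 31.49 yaw -11.40 pitch(tip up) 0.10 roll 0.07 q5,6 [-0.92  0.12]
[ 0.30882781  0.92730275  0.11467885  2.14518269 -0.92162055  0.1176523
  1.09703971]
```

>>> {"name": "apply_moves", "arguments": {"series": [{"x":0,"y":0,"z":0,"wx":0,"wy":0,"wz":0,"fingers":-1},{"x":0,"y":0,"z":0,"wx":0,"wy":0,"wz":0,"fingers":0},{"x":0,"y":0,"z":0,"wx":0,"wy":0,"wz":0,"fingers":0},{"x":0,"y":0,"z":0,"wx":0,"wy":0,"wz":0,"fingers":0},{"x":0,"y":0,"z":0,"wx":0,"wy":0,"wz":0,"fingers":0}]}}

```text
clock: 17.18
tool_pos: [0.4257, -0.2182, 0.0193]
eef_rot: [0.995, -0.099, 0.001, -0.0]
contact_force: [-0.4, -0.6, -0.3]
opening: 0.503
```

```bash
python3 - <<'E'
from h import *
st()
E
```

```text
t 17.175 tip y -138.2 X -92.3 under z 3.3 F along -0.61 lat -0.29 z -0.31 yaw -11.42 pitch(tip up) 0.07 roll 0.15 q5,6 [-0.92  0.12]
```

Released. Rising straight up, then looking.

>>> {"name": "apply_moves", "arguments": {"series": [{"x":0,"y":0,"z":-0.03,"wx":0,"wy":0,"wz":0,"fingers":0},{"x":0,"y":0,"z":-0.05,"wx":0,"wy":0,"wz":0,"fingers":0},{"x":0,"y":0,"z":-0.06,"wx":0,"wy":0,"wz":0,"fingers":0},{"x":0,"y":0,"z":-0.06,"wx":0,"wy":0,"wz":0,"fingers":0},{"x":0,"y":0.03,"z":-0.02,"wx":0,"wy":0,"wz":0,"fingers":0},{"x":0,"y":0,"z":0,"wx":0,"wy":0,"wz":0,"fingers":0}]}}

```text
clock: 17.92
tool_pos: [0.4203, -0.2414, 0.1998]
eef_rot: [0.995, -0.099, 0.0, -0.002]
contact_force: [-0.4, 0.9, 0.5]
opening: 0.501
```

```bash
python3 - <<'E'
from h import *
st()
n="side"; p,d=snapshot(n); cv2.imwrite("pics/s6.png",p[:,:,::-1])
P,H,S,V,box=look(n,p,d); Z=P[...,2]
w=box&(H<25)&(S>70)&(P[...,0]<.5)&(P[...,0]>.37)&(P[...,1]<.02)&(P[...,1]>-.27)
a=np.radians(78.75); M=np.array([[np.sin(a),np.cos(a)],[-np.cos(a),np.sin(a)]])
for nm,m in(("blade",w&(Z<.016)&(Z>.007)&(P[...,1]>-.17)),("grip",w&(Z>.035)&(Z<.05))):
    L=(P[m][:,:2]-[.4106,-.140])@M*1000; print(nm,np.percentile(L,[1,50,99],axis=0).round(1).tolist(),np.polyfit(L[:,1],P[m][:,2]*1000,1).round(3))
E
```

```text
t 17.925 tip y -161.8 X -95.0 under z 183.8 F along 0.87 lat -0.48 z 0.53 yaw -11.38 pitch(tip up) 0.18 roll 0.03 q5,6 [-0.64  0.64]
blade [[19.3, -23.6], [26.5, 50.6], [35.7, 110.3]] [-2.0000e-03  1.2256e+01]
grip [[20.5, -100.6], [26.7, -65.1], [35.6, -44.7]] [-0.066 39.975]
```

View pics/s6.png

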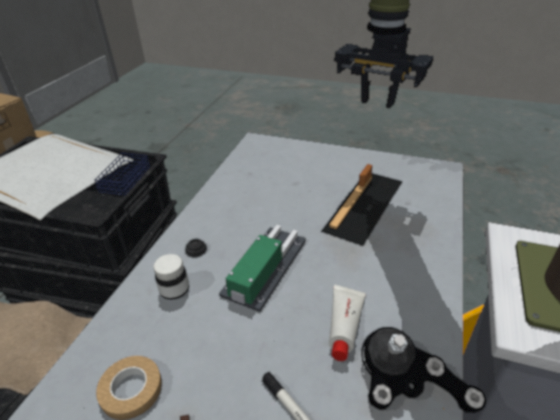

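```bash
python3 -c "
from plant import *
print(finish_job())"
```

```text
the job is handed in; nothing more can be done
None
```

I handed the job in at about 18 s of the 72 s allowed. The nut should be caught under the hood, and the stick is back on the mat. I could not see the nut or the catch, so the catch is inferred from forces.

**Pushing the nut:** The nut met the catch at about 4 N. It reached the stop with the stick's tip near guide y = +60 mm. I then pressed up to about 12.7 N, with the tip at +65.6 mm and the stop pushed back about 5.8 mm. The readings stayed between 9.9 and 13 N for the last 0.9 s of the push.

**Evidence for the catch:** The stop went well past the 3 mm at which the catch drops. The force also dipped near that point, as it would if the catch fell. The stick drew out without drag, and the trough was empty afterwards.

**Stick on the mat:** The last side picture shows it lying flat, released, about 26 mm right of the mat's centre line. The tip is at mat y of about +110 mm, inside the 130 mm limit.

**Other objects:** The jar, boot and tube look unmoved in that picture; I did not measure them.

**What did not go as planned:**
- **Joint limits:** While I reached for the grip, joint 6 came down to 0.042 rad (limit 0.04), and joint 5 read −1.0008 against a stated limit of −1. I gripped higher and laid the stick further out to keep clear afterwards.
- **Setting down:** The stick pressed on the mat with about 31 N for a moment before I let go.
- **Top camera:** The arm blocked it during the feed, so those checks rest on the side camera alone.

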